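# Load the chairside resin syringe rack by shade

### The arm

A 6-joint arm with a two-finger parallel gripper is mounted at the origin on a cart in front of the work surface, level with it; the furniture and walls round the work are solid. World frame = base frame: x ahead of the robot, y to its left, z up, the work surface at z = 0. Lengths are in m, angles in rad, forces in N, time in s.
With the tool pointing down it reaches from about 0.35 to 0.775 m from the base axis. Payload 5.5 kg.
Tool frame: the origin (TCP) lies at the very end of the fingers, on their centre line; the grasp point (between the pads) lies 19 mm behind it; z points along the fingers, y is the line along which they close (so a half turn about z gives the same grasp; the last joint's range is limited). The gripper opens to 85 mm and grips with 20 to 120 N. Pads are 22 mm wide; open, the fingers measure 114 mm over their backs; the gripper's body (76 mm by 85 mm) begins 54 mm behind the grasp point. The pads swing forward as they close: fully open they stand 13 mm farther back than shut.
Start: joints at [1.003, 0.313, 0.046, 1.304, 0, 1.431], TCP at [0.239, 0.523, 0.231] pointing down, gripper open.
Joint ranges: [-2.76, 2.76], [-0.86, 1.69], [-1.03, 1.26], [-2.2, 2.34], [-1.47, 1.5], [-3.14, 3.14]. Speed limits (rad/s): [2.57, 2.57, 3.14, 3.14, 3.14, 3.14].

### API

Orientations are given as a unit quaternion [x, y, z, w].
In Python, from workcell import arm gives the robot as it stands.
- The arm moves only by the tool jog_arm, never from a script. Its argument "series" is a list of rows, each a list of 3 entries, a list of its own where there are three numbers: the turn, a rotation vector about the tool's x, y, z in rad, then the shift along the tool's x, y, z in cm, then the opening, from -1 (shut) to 1 (fully open). A call has 1 to 20 rows; each row is the pose to reach, as a shift and turn from the pose commanded when the call began, along the tool's axes at that moment; what a row does not reach only later rows make up. A row lasts 1/12 s, in which the tool goes at most 41.7 mm and 7.16 degrees, less where a joint would pass 70% of its speed; a pose out of reach is approached as far as the arm can. A call with a gripper value outside its range is refused whole. The fingers move at their own pace and stop on an object; "squeeze" is the grip in N (left out, the last holds). Time passes only in rows, so rows that repeat a pose let the fingers close. It gives the time, the measured TCP pose, the force, the opening and the grip force at its end, in the units of the state.
- arm.read_state(): the state, without advancing time (a new reading comes with each control period).
- arm.snapshot(name): name is "scene" or "side" or "wrist"; returns a dict with "pixels" (480x640x3 uint8, blue, green, red), "z_map" (480x640 float32, m along the optical axis (not along the pixel's ray), 0 where there is no reading), "intrinsics" (3x3 intrinsics, pixels), "cam_to_world" (4x4, takes a point from camera to world coordinates). Camera axes: x right, y up, looking along -z (the intrinsics and any distortion apply to the point x, -y, -z); pixel columns grow to the right and rows downward; lengths in m; the calibration is good to about 2 mm. A picture is of the moment at which its call begins.
- arm.close_job(): hands the job in; it is judged then, once.
The state is a dict: "t": time; "qpos": joint angles; "joint_velocities": joint speeds; "joint_efforts": joint torques, N m; "tool_pos": TCP position; "tcp_rot": TCP orientation; "ft_force": force on the tool from outside, world axes, zero at the start; "torque": the same for the moment, N m; "gripper_width": finger opening in m; "gripper_force": force on a finger pad.
Only numpy, scipy, OpenCV 4.12 (cv2) and the standard library are available. Lean on these libraries where they do the work, as an engineer would, in place of code of your own. Each camera call takes 0.05 s, during which the arm holds its last target. There are 200 camera calls.

### The job

Move the four capped filling-resin syringes from the grey stock rack to the white chairside rack. Lay each one level in the pair of notches behind the tag of its own cap colour, seated down in both combs, with the cap pointing to the tag and the finger flange just behind the comb farther from the tags. Leave the blue etching gel syringe where it lies in the stock rack.

Things in the scene. Friction and masses are not known exactly. Their poses are not given: they have to be found in the camera images.
- orange_syringe: Black filling-resin syringe, orange cap, 126 mm long, 16 g. Origin under its middle, z up, y along it: cap y -63 to -47 mm, barrel 10.4 mm thick (axis 5.2 mm over the origin) to y +30, flange 22 mm wide at y +31, thin plunger to +63. Starts in the grey stock rack (5 notches 40 mm apart, combs as on the white rack), origin 34 mm over the desk; grasp at y -37 to +15, between combs.
- orange_tag: Orange plastic label tag, 28 x 14 x 11 mm, fixed on the white rack's label rail in line with one pair of notches. Origin: centre of its underside, 8 mm above the desk; axes parallel to the rack's. A syringe seated behind it has its origin at x 0, y +76, z +26 mm in the tag's frame and axes parallel to the tag's.
- blue_syringe: Black filling-resin syringe, blue cap, 126 mm long, 16 g. Origin under its middle, z up, y along it: cap y -63 to -47 mm, barrel 10.4 mm thick (axis 5.2 mm over the origin) to y +30, flange 22 mm wide at y +31, thin plunger to +63. Starts in the grey stock rack (5 notches 40 mm apart, combs as on the white rack), origin 34 mm over the desk; grasp at y -37 to +15, between combs.
- blue_tag: Blue plastic label tag, 28 x 14 x 11 mm, fixed on the white rack's label rail in line with one pair of notches. Origin: centre of its underside, 8 mm above the desk; axes parallel to the rack's. A syringe seated behind it has its origin at x 0, y +76, z +26 mm in the tag's frame and axes parallel to the tag's.
- green_syringe: Black filling-resin syringe, green cap, 126 mm long, 16 g. Origin under its middle, z up, y along it: cap y -63 to -47 mm, barrel 10.4 mm thick (axis 5.2 mm over the origin) to y +30, flange 22 mm wide at y +31, thin plunger to +63. Starts in the grey stock rack (5 notches 40 mm apart, combs as on the white rack), origin 34 mm over the desk; grasp at y -37 to +15, between combs.
- green_tag: Green plastic label tag, 28 x 14 x 11 mm, fixed on the white rack's label rail in line with one pair of notches. Origin: centre of its underside, 8 mm above the desk; axes parallel to the rack's. A syringe seated behind it has its origin at x 0, y +76, z +26 mm in the tag's frame and axes parallel to the tag's.
- red_syringe: Black filling-resin syringe, red cap, 126 mm long, 16 g. Origin under its middle, z up, y along it: cap y -63 to -47 mm, barrel 10.4 mm thick (axis 5.2 mm over the origin) to y +30, flange 22 mm wide at y +31, thin plunger to +63. Starts in the grey stock rack (5 notches 40 mm apart, combs as on the white rack), origin 34 mm over the desk; grasp at y -37 to +15, between combs.
- red_tag: Red plastic label tag, 28 x 14 x 11 mm, fixed on the white rack's label rail in line with one pair of notches. Origin: centre of its underside, 8 mm above the desk; axes parallel to the rack's. A syringe seated behind it has its origin at x 0, y +76, z +26 mm in the tag's frame and axes parallel to the tag's.
- etch_syringe: Etching gel syringe, blue barrel 9 mm thick, pale clear cap, 126 mm long; origin and axes as for the resin syringes. Lies in another notch of the grey stock rack, has no tag and stays there.
- chair_rack: White rack, 159 (x) by 122 mm (y), fixed; origin at desk height. Two combs 7 mm thick at y -40.5 and +18.5 mm, each with four notches at x -60, -20, 20, 60: 15 mm wide, floor 34 mm up, between teeth upright to 40 mm, then sloping 45 deg to ridges 53 mm up. Base plate between combs 8 mm high. Tags at y -76. A seated syringe has its origin at y 0: flange 9 mm behind the comb at y +18.5.

How it is judged:
At the end, for the whole second after the job is handed in: Each resin syringe rests, let go, in the white rack's notches behind the tag of its cap colour: within 10 mm sideways and 14 mm lengthwise, -6 to +8 mm in height, level within 0.1 rad, parallel within 0.14 rad, cap to the tag; the etching gel has moved under 20 mm (x of orange_syringe in the frame of orange_tag between -0.01 and 0.01 m and y of orange_tag in the frame of orange_syringe between -0.09 and -0.062 m and z of orange_syringe in the frame of orange_tag between 0.02 and 0.034 m and angle between orange_syringe's own y axis and vertical between 1.47 and 1.67 rad and angle between the y axis of orange_syringe and the y axis of orange_tag, either way round below 0.14 rad and linear speed of each of orange_syringe, blue_syringe, green_syringe, red_syringe below 0.02 m/s and x of blue_syringe in the frame of blue_tag between -0.01 and 0.01 m and y of blue_tag in the frame of blue_syringe between -0.09 and -0.062 m and z of blue_syringe in the frame of blue_tag between 0.02 and 0.034 m and angle between blue_syringe's own y axis and vertical between 1.47 and 1.67 rad and angle between the y axis of blue_syringe and the y axis of blue_tag, either way round below 0.14 rad and x of green_syringe in the frame of green_tag between -0.01 and 0.01 m and y of green_tag in the frame of green_syringe between -0.09 and -0.062 m and z of green_syringe in the frame of green_tag between 0.02 and 0.034 m and angle between green_syringe's own y axis and vertical between 1.47 and 1.67 rad and angle between the y axis of green_syringe and the y axis of green_tag, either way round below 0.14 rad and x of red_syringe in the frame of red_tag between -0.01 and 0.01 m and y of red_tag in the frame of red_syringe between -0.09 and -0.062 m and z of red_syringe in the frame of red_tag between 0.02 and 0.034 m and angle between red_syringe's own y axis and vertical between 1.47 and 1.67 rad and angle between the y axis of red_syringe and the y axis of red_tag, either way round below 0.14 rad and distance of etch_syringe from where it was at the start of the episode below 0.02 m); the robot touches nothing.
It fails at once if the etching gel syringe is taken or knocked from its notch (distance of etch_syringe from where it was at the start of the episode above 0.03 m).
It also fails if it takes over 83 s, if anything falls off the work surface, if the arm or the gripper's body presses on something with over 40 N, if the wrist force passes 120 N, or if a joint passes its speed limit or range.

## Working session

There is one attempt and no reset: what is moved stays moved. The work goes in short steps, Python scripts to look and compute and a tool call to move; the robot and the scene stay as the last step left them, time stands still between calls to the robot, and variables do not carry over. Pictures are saved under pics/ and viewed, at most 14 in all, crops included, and the job is handed in when it is done.

Besides the shell and the picture viewer there is one more tool, called as name(argument=value, ...) on one line, values as JSON. jog_arm: Moves the arm, as the interface text tells. Its arguments: {"type":"object","properties":{"series":{"type":"array"},"squeeze":{"type":"number"}},"required":["series"]}

```bash
mkdir -p pics; ls; cat > h.py <<'E'
import numpy as np, cv2, pickle
from workcell import arm
def grab(n,tag):
    s=arm.snapshot(n); pickle.dump(s,open(f'{tag}.pkl','wb')); cv2.imwrite(f'pics/{tag}.png',s['pixels']); return s
def world(s,u,v,d=None):
    K=np.array(s['intrinsics']); d=s['z_map'][int(v),int(u)] if d is None else d
    p=np.array([(u-K[0,2])/K[0,0]*d,-(v-K[1,2])/K[1,1]*d,-d,1]); return (np.array(s['cam_to_world'])@p)[:3]
def ray(s,u,v):
    c=np.array(s['cam_to_world'])[:3,3]; d=world(s,u,v,1.)-c; return c,d/np.linalg.norm(d)
def atz(s,u,v,z):
    c,d=ray(s,u,v); return c+d*(z-c[2])/d[2]
def tri(s1,a,s2,b):
    c1,d1=ray(s1,*a); c2,d2=ray(s2,*b)
    t=np.linalg.lstsq(np.stack([d1,-d2],1),c2-c1,rcond=None)[0]
    p,q=c1+t[0]*d1,c2+t[1]*d2; return (p+q)/2,np.linalg.norm(p-q)
E
python3 - <<'E'
from h import *
for n in("scene","side","wrist"):
    s=grab(n,n+"0"); print(n,np.round(s['cam_to_world'],3).tolist(),np.round(s['intrinsics'],1).tolist(),(s['z_map']>0).mean())
print(arm.read_state())
E
```

```text
pics
scene [[-0.683, 0.435, -0.587, -0.004], [-0.73, -0.383, 0.566, 0.226], [0.021, 0.815, 0.579, 0.596], [0.0, 0.0, 0.0, 1.0]] [[622.1, 0.0, 316.2], [0.0, 622.1, 245.4], [0.0, 0.0, 1.0]] 0.9833365885416666
side [[0.892, 0.215, -0.398, 0.176], [-0.452, 0.38, -0.807, -0.942], [-0.023, 0.9, 0.436, 0.43], [0.0, 0.0, 0.0, 1.0]] [[495.9, 0.0, 314.9], [0.0, 495.9, 238.4], [0.0, 0.0, 1.0]] 0.99595703125
wrist [[0.416, -0.878, -0.239, 0.178], [0.91, 0.401, 0.11, 0.55], [-0.001, -0.263, 0.965, 0.374], [0.0, 0.0, 0.0, 1.0]] [[382.4, 0.0, 320.5], [0.0, 382.4, 235.4], [0.0, 0.0, 1.0]] 0.9959765625
{'t': 0.15, 'qpos': array([1.00340509e+00, 3.13821866e-01, 4.52372934e-02, 1.30360780e+00,
       2.73966690e-05, 1.43120577e+00]), 'joint_velocities': array([-0.00091787, -0.00110255,  0.00362111,  0.00053718,  0.0005908 ,
        0.00054207]), 'joint_efforts': array([ 3.15155849e-03, -4.81063342e+01,  2.98815590e+01,  1.39091257e-02,
       -1.12400141e-04,  1.44958882e-06]), 'tool_pos': array([0.23833741, 0.5228542 , 0.23061607]), 'tcp_rot': array([ 2.12272915e-01,  9.77210173e-01, -6.50120147e-04, -2.54488691e-04]), 'ft_force': array([ 0.12226785, -0.23851567,  1.21400773]), 'torque': array([-0.01961672,  0.00039682,  0.0711697 ]), 'gripper_force': 0.0, 'gripper_width': 0.08570927602744935}
```

View pics/scene0.png

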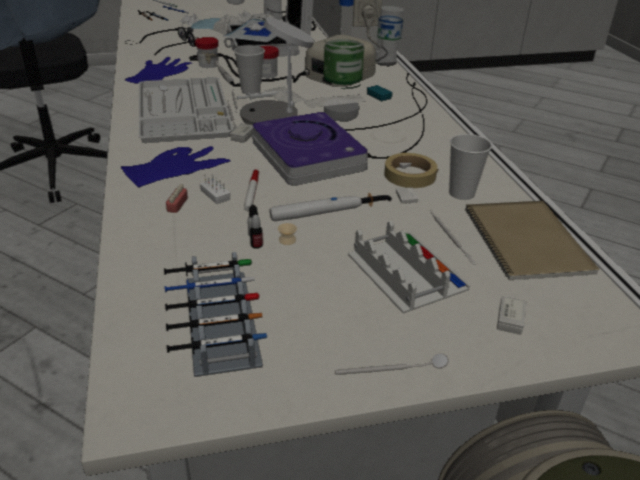

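View pics/side0.png

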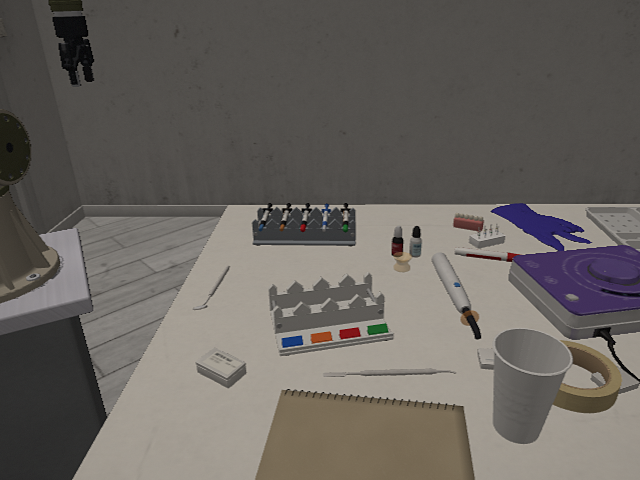

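View pics/wrist0.png

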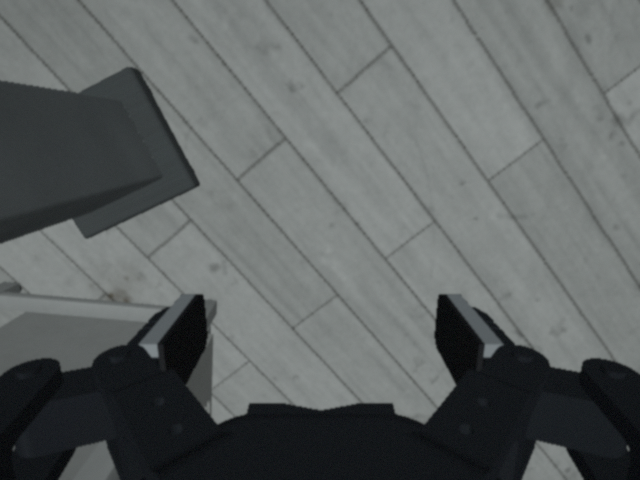

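The scene view shows the stock rack at about (165–265, 255–370). Caps from far to near are green (246,262), etch (250,281), red (254,296), orange (257,316) and blue (262,336). The white rack's tags run from green (412,240) to blue (457,281). The side view shows the same tags at (292,341) to (377,329). The wrist camera sees only floor. I'll enlarge both camera views.

```bash
python3 - <<'E'
from h import *
a=cv2.imread('pics/scene0.png'); b=cv2.imread('pics/side0.png')
r=lambda im,x,y,w,h,W,H:cv2.resize(im[y:y+h,x:x+w],(W,H),interpolation=cv2.INTER_CUBIC)
c1=np.vstack([np.hstack([r(a,155,250,130,130,400,400)[:300],r(a,340,215,130,100,390,300)]),np.hstack([r(b,245,195,120,60,400,200),r(b,260,265,140,90,390,250)[:200]])])
c1=cv2.convertScaleAbs(c1,alpha=1.5); 
cv2.imwrite('pics/crop1.png',np.hstack([c1]))
E
```

```text
(no output)
```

View pics/crop1.png

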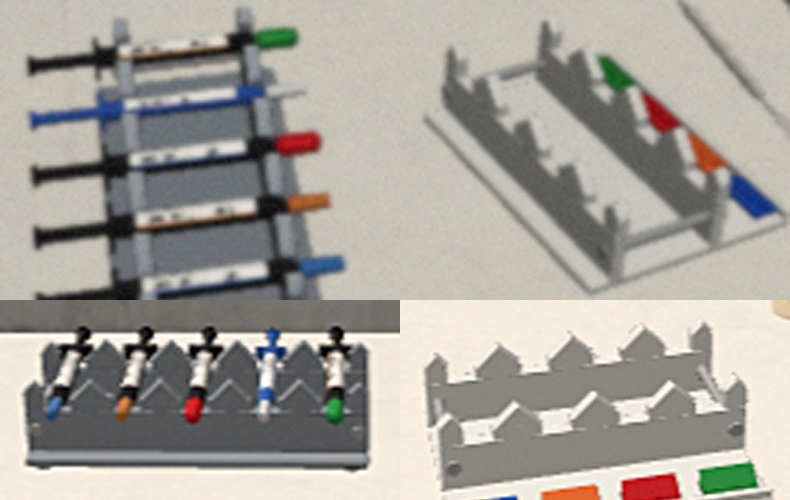

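```bash
python3 - <<'E'
from h import *
# colour centroids of tags and caps in both views
for nm,boxes in(("scene0",[("caps",155,250,120,100),("tags",400,225,75,70)]),("side0",[("caps",250,200,110,40),("tags",270,318,125,35)])):
    s=pickle.load(open(nm+'.pkl','rb')); hsv=cv2.cvtColor(s['pixels'],cv2.COLOR_BGR2HSV)
    for w,x,y,ww,hh in boxes:
        q=hsv[y:y+hh,x:x+ww]
        for c,lo,hi in(("orange",6,22),("green",45,85),("blue",95,125),("red",170,186)):
            H=q[...,0].astype(int); H=np.where(H<5,H+180,H)
            m=((H>=lo)&(H<=hi)&(q[...,1]>130)&(q[...,2]>60)).astype(np.uint8)
            n,l,st,ce=cv2.connectedComponentsWithStats(m)
            for i in range(1,n):
                if st[i,4]>=8:
                    vv,uu=np.where(l==i); P=np.array([world(s,u+x,v+y) for u,v in zip(uu,vv)])
                    print(nm,w,c,st[i,4],np.round(ce[i]+[x,y],1),np.round(np.median(P,0),4))
E
```

```text
scene0 caps orange 54 [254.3 315.5] [ 0.496  -0.1445  0.0413]
scene0 caps green 44 [244.2 261.6] [ 0.5975 -0.2065  0.042 ]
scene0 caps blue 45 [234.1 280.4] [ 0.5734 -0.1699  0.0405]
scene0 caps blue 86 [182.5 286.3] [ 0.6097 -0.111   0.0406]
scene0 caps blue 26 [211.1 285. ] [ 0.5886 -0.1415  0.0386]
scene0 caps blue 52 [258.7 335.9] [ 0.4615 -0.1239  0.0413]
scene0 caps red 79 [251.3 296.1] [ 0.529  -0.1656  0.0416]
scene0 tags orange 71 [441.5 266.5] [ 0.4145 -0.4487  0.0142]
scene0 tags green 37 [411.1 239.6] [ 0.4929 -0.4695  0.0153]
scene0 tags blue 99 [456.2 280.5] [ 0.3795 -0.438   0.0139]
scene0 tags red 73 [426.2 253.2] [ 0.4539 -0.459   0.0138]
side0 caps orange 23 [281.7 226.9] [ 0.4969 -0.1481  0.0432]
side0 caps green 25 [344.8 227.1] [ 0.5982 -0.2123  0.0439]
side0 caps blue 27 [325.4 208. ] [ 0.6114 -0.1105  0.0427]
side0 caps blue 14 [324.4 222.9] [ 0.5759 -0.1753  0.0429]
side0 caps blue 17 [260.6 227.5] [ 0.4611 -0.1326  0.043 ]
side0 caps red 36 [302.5 227.3] [ 0.5296 -0.1725  0.0429]
side0 tags orange 191 [320.9 337. ] [ 0.4216 -0.4539  0.0167]
side0 tags green 164 [377.2 328.8] [ 0.4986 -0.4751  0.0167]
side0 tags blue 186 [291.8 341.2] [ 0.3833 -0.4432  0.0165]
side0 tags red 179 [349.3 332.9] [ 0.4604 -0.4646  0.0167]
```

The crop shows all five syringes with their caps toward −y. From low x to high x the order is blue, orange, red, etch, green. The white rack is empty, with its tags in the order blue, orange, red, green. Next I'll triangulate both sets and fit the racks.

```bash
cat >> h.py <<'E'
from scipy.spatial.transform import Rotation as Ro
def rot(a):
    y=np.array([np.cos(a),np.sin(a),0]); z=np.array([0,0,-1.]); return np.stack([np.cross(y,z),y,z],1)
def plan(p,a,P0=None,a0=None):
    st=arm.read_state(); R0=Ro.from_quat(st['tcp_rot']).as_matrix() if a0 is None else rot(a0)
    P0=st['tool_pos'] if P0 is None else np.array(P0)
    return np.round(Ro.from_matrix(R0.T@rot(a)).as_rotvec(),3),np.round(R0.T@(np.array(p)-P0)*100,2)
E
python3 - <<'E'
from h import *
A=pickle.load(open('scene0.pkl','rb'));B=pickle.load(open('side0.pkl','rb'))
caps=dict(blue=((258.7,335.9),(260.6,227.5)),orange=((254.3,315.5),(281.7,226.9)),red=((251.3,296.1),(302.5,227.3)),green=((244.2,261.6),(344.8,227.1)))
tags=dict(blue=((456.2,280.5),(291.8,341.2)),orange=((441.5,266.5),(320.9,337.)),red=((426.2,253.2),(349.3,332.9)),green=((411.1,239.6),(377.2,328.8)))
for n,d in(("cap",caps),("tag",tags)):
    for k,(a,b) in d.items():
        p,e=tri(A,a,B,b); print(n,k,np.round(p,4),round(e,4), 'scene@z',np.round(atz(A,*a,.040 if n=="cap" else .019),4),'side@z',np.round(atz(B,*b,.040 if n=="cap" else .019),4))
print(plan([.5514,-.131,.20],-.534))
E
```

```text
cap blue [ 0.4635 -0.1257  0.0393] 0.0011 scene@z [ 0.4622 -0.1251  0.04  ] side@z [ 0.4637 -0.1264  0.04  ]
cap orange [ 0.4981 -0.1456  0.04  ] 0.0026 scene@z [ 0.4964 -0.1451  0.04  ] side@z [ 0.4998 -0.1438  0.04  ]
cap red [ 0.5317 -0.1672  0.0402] 0.0023 scene@z [ 0.5304 -0.1668  0.04  ] side@z [ 0.5335 -0.1652  0.04  ]
cap green [ 0.6003 -0.2079  0.0411] 0.0026 scene@z [ 0.5996 -0.208   0.04  ] side@z [ 0.6034 -0.204   0.04  ]
tag blue [ 0.3828 -0.4405  0.0129] 0.0046 scene@z [ 0.3761 -0.4323  0.019 ] side@z [ 0.3823 -0.4463  0.019 ]
tag orange [ 0.4203 -0.4522  0.0132] 0.0065 scene@z [ 0.4121 -0.4435  0.019 ] side@z [ 0.4206 -0.4568  0.019 ]
tag red [ 0.4589 -0.4626  0.0129] 0.0067 scene@z [ 0.4498 -0.4532  0.019 ] side@z [ 0.4588 -0.4673  0.019 ]
tag green [ 0.4983 -0.4731  0.0133] 0.0051 scene@z [ 0.4901 -0.4644  0.019 ] side@z [ 0.4971 -0.4776  0.019 ]
(array([-1.000e-03,  1.000e-03,  1.677e+00]), array([-55.61, -46.5 ,   3.11]))
```

jog_arm(series=[[[0, 0, 0.8], [-28, -23, 1.5], -0.4], [[0, 0, 0.8], [-28, -23, 1.5], -0.4], [[0, 0, 0.8], [-28, -23, 1.5], -0.4], [[0, 0, 0.8], [-28, -23, 1.5], -0.4], [[0, 0, 0.8], [-28, -23, 1.5], -0.4], [[0, 0, 1.677], [-55.6, -46.5, 3.1], -0.4], [[0, 0, 1.677], [-55.6, -46.5, 3.1], -0.4], [[0, 0, 1.677], [-55.6, -46.5, 3.1], -0.4], [[0, 0, 1.677], [-55.6, -46.5, 3.1], -0.4], [[0, 0, 1.677], [-55.6, -46.5, 3.1], -0.4], [[0, 0, 1.677], [-55.6, -46.5, 3.1], -0.4], [[0, 0, 1.677], [-55.6, -46.5, 3.1], -0.4], [[0, 0, 1.677], [-55.6, -46.5, 3.1], -0.4], [[0, 0, 1.677], [-55.6, -46.5, 3.1], -0.4], [[0, 0, 1.677], [-55.6, -46.5, 3.1], -0.4], [[0, 0, 1.677], [-55.6, -46.5, 3.1], -0.4], [[0, 0, 1.677], [-55.6, -46.5, 3.1], -0.4], [[0, 0, 1.677], [-55.6, -46.5, 3.1], -0.4], [[0, 0, 1.677], [-55.6, -46.5, 3.1], -0.4], [[0, 0, 1.677], [-55.6, -46.5, 3.1], -0.4]], squeeze=40)

```text
t: 1.82
tool_pos: [0.5513, -0.1314, 0.1994]
tcp_rot: [0.869, 0.495, -0.0, -0.001]
ft_force: [-0.1, -0.1, -0.4]
gripper_width: 0.0256
gripper_force: 0.0
```

```bash
python3 - <<'E'
from h import *
s=grab("wrist","wrist1"); st=arm.read_state(); print({k:st[k] for k in('t','tool_pos','tcp_rot','gripper_width','qpos')})
E
```

```text
{'t': 1.8667, 'tool_pos': array([ 0.55090796, -0.13036068,  0.19971546]), 'tcp_rot': array([ 8.68792461e-01,  4.95175521e-01, -3.95546758e-04, -8.40201454e-04]), 'gripper_width': 0.025492849707855487, 'qpos': array([-3.74376899e-01,  3.08021549e-01, -3.87465207e-02,  1.22583304e+00,
        4.38573753e-04,  1.73114117e+00])}
```

View pics/wrist1.png

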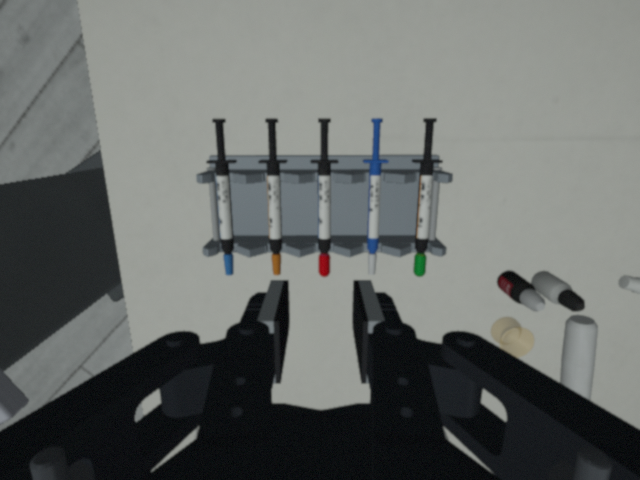

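The wrist view shows the syringes vertical at columns of about 224, 274, 324, 374 and 424, with plunger ends at row 120 and cap ends at row 275. The opening is 25.5 mm. I'll compute poses from these points and compare them with the fixed cameras' fit.

```bash
python3 - <<'E'
from h import *
s=pickle.load(open('wrist1.pkl','rb'))
A=pickle.load(open('scene0.pkl','rb'));B=pickle.load(open('side0.pkl','rb'))
px=dict(blue=((219.5,120),(228.5,275)),orange=((271.5,120),(276.5,274.5)),red=((324,120),(324.3,276)),etch=((376.5,120),(372,274.5)),green=((429.5,120),(419.5,275.5)))
for k,(a,b) in px.items():
    p,q=atz(s,*a,.040),atz(s,*b,.040); d=p-q; L=np.linalg.norm(d)
    y=d/L; g=(p+q)/2-.011*y
    print(k,'L',round(L,4),'ang x',round(np.arctan2(d[1],d[0])-np.pi/2,3),'mid',np.round((p+q)/2,4)[:2],'grasp',np.round(g[:2],4))
# height of red cap from wrist vs side
print(tri(s,(324.3,266),B,(302.5,227.3)),tri(s,(419.5,265),A,(244.2,261.6)),tri(s,(228.5,265),B,(260.6,227.5)))
print(np.round([world(s,324,v) for v in (120,180,220,266)],4))
E
```

```text
blue L 0.1255 ang x -0.546 mid [ 0.4907 -0.0819] grasp [ 0.485  -0.0913]
orange L 0.125 ang x -0.537 mid [ 0.5253 -0.1022] grasp [ 0.5196 -0.1116]
red L 0.1264 ang x -0.533 mid [ 0.5594 -0.1233] grasp [ 0.5538 -0.1327]
etch L 0.125 ang x -0.529 mid [ 0.5942 -0.1432] grasp [ 0.5886 -0.1527]
green L 0.1259 ang x -0.53 mid [ 0.6285 -0.1641] grasp [ 0.6229 -0.1736]
(array([ 0.53194586, -0.16923963,  0.04197426]), np.float64(0.0006089069542593637)) (array([ 0.60120864, -0.20995223,  0.03859465]), np.float64(0.0013779208985279482)) (array([ 0.46331215, -0.12792631,  0.04065635]), np.float64(0.00038043235199855524))
[[ 0.5914 -0.0689  0.0445]
 [ 0.5686 -0.1074  0.0447]
 [ 0.5524 -0.1347  0.0452]
 [ 0.5326 -0.1682  0.0453]]
```

jog_arm(series=[[[0, 0, 0], [0, 0.3, 4], -0.4], [[0, 0, 0], [0, 0.3, 8], -0.4], [[0, 0, 0], [0, 0.3, 12], -0.4], [[0, 0, 0], [0, 0.3, 14.5], -0.4], [[0, 0, 0], [0, 0.3, 16.5], -0.4], [[0, 0, 0], [0, 0.3, 17.9], -0.4], [[0, 0, 0], [0, 0.3, 17.9], -0.4], [[0, 0, 0], [0, 0.3, 17.9], -0.4], [[0, 0, 0], [0, 0.3, 17.9], -0.9], [[0, 0, 0], [0, 0.3, 17.9], -1], [[0, 0, 0], [0, 0.3, 17.9], -1], [[0, 0, 0], [0, 0.3, 17.9], -1], [[0, 0, 0], [0, 0.3, 17.9], -1]])

```text
t: 2.95
tool_pos: [0.5553, -0.1322, 0.0227]
tcp_rot: [0.869, 0.496, 0.001, 0.001]
ft_force: [0.3, 1.5, 6.3]
gripper_width: 0.009
gripper_force: 39.5
```

jog_arm(series=[[[0, 0, 0], [0, 0.3, -1], -1], [[0, 0, 0], [0, 0.3, -3], -1], [[0, 0, 0], [0, 0.3, -6], -1], [[0, 0, 0], [0, 0.3, -9.5], -1], [[0, 0, 0], [-2, 0.7, -13], -1], [[0, 0, -0.05], [-5, 1, -16], -1], [[0, 0, -0.1], [-9, 1.7, -19], -1], [[0, 0, -0.15], [-13, 2.5, -19.9], -1], [[0, 0, -0.2], [-17, 3.1, -19.9], -1], [[0, 0, -0.25], [-20.5, 3.7, -19.9], -1], [[0, 0, -0.264], [-23, 4.1, -19.9], -1], [[0, 0, -0.264], [-23.8, 4.2, -19.9], -1], [[0, 0, -0.264], [-23.8, 4.2, -19.9], -1], [[0, 0, -0.264], [-23.8, 4.2, -19.9], -1]])

```text
t: 4.12
tool_pos: [0.4689, -0.3581, 0.22]
tcp_rot: [0.796, 0.605, 0.0, -0.0]
ft_force: [0.4, 0.3, -0.8]
gripper_width: 0.0091
gripper_force: 39.2
```

```bash
python3 - <<'E'
from h import *
s=grab("wrist","wrist2"); st=arm.read_state(); print({k:st[k] for k in('t','tool_pos','tcp_rot','gripper_width')})
E
```

```text
{'t': 4.1667, 'tool_pos': array([ 0.46927272, -0.3572874 ,  0.22013946]), 'tcp_rot': array([ 7.95777795e-01,  6.05588496e-01,  2.22577811e-04, -4.73422977e-04]), 'gripper_width': 0.008776933481997077}
```

View pics/wrist2.png

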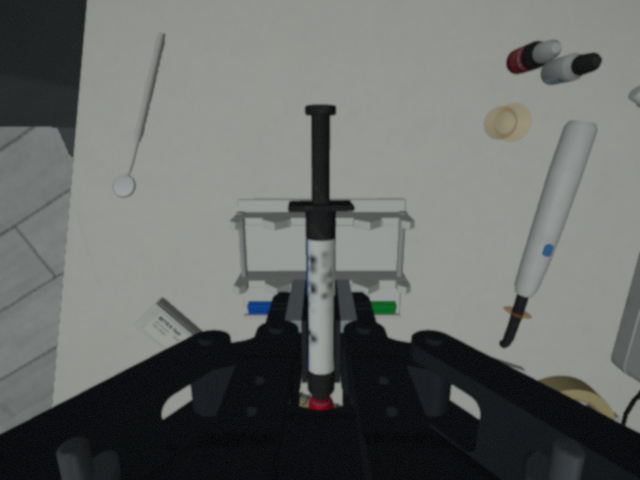

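The held red syringe is straight and level in the fingers. The white rack is below it, with the blue tag's left edge near (249,308) and the green tag's right edge near (397,308). I'll enlarge that region.

```bash
python3 - <<'E'
from h import *
a=cv2.imread('pics/wrist2.png')[190:325,220:420]
cv2.imwrite('pics/crop2.png',cv2.resize(cv2.convertScaleAbs(a,alpha=1.4),(800,540),interpolation=cv2.INTER_CUBIC))
E
```

```text
(no output)
```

View pics/crop2.png

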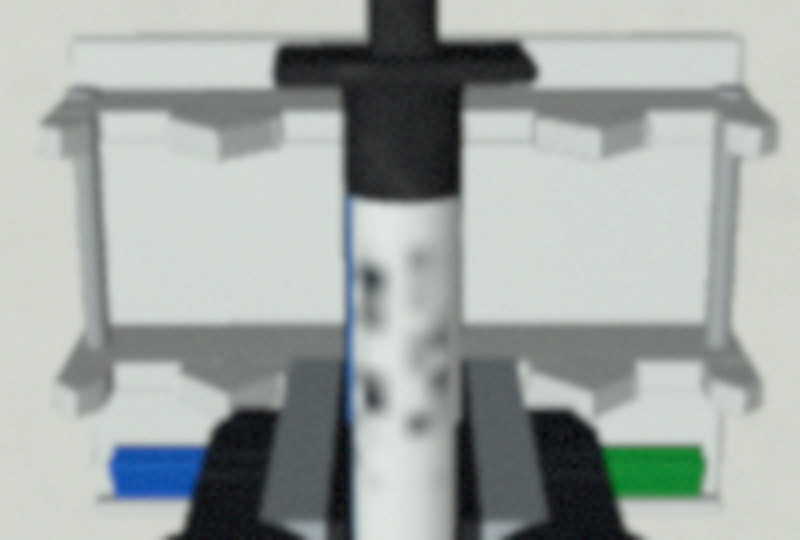

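```bash
python3 - <<'E'
from h import *
s=pickle.load(open('wrist2.pkl','rb')); c=lambda x,y:(220+(x-.5)/4,190+(y-.5)/4)
W={}
for n,x,y,z,loc in [("rearapexL",218,158,.053,(-40,15)),("rearapexR",602,158,.053,(40,15)),("frontapexR",597,414,.053,(40,-44)),
 ("rfloorL",140,127,.034,(-60,18.5)),("rfloorR",682,127,.034,(60,18.5)),("ffloorL",147,374,.034,(-60,-40.5)),("ffloorR",670,374,.034,(60,-40.5)),("tagL",110,455,.019,(-74,-69)),("tagR",707,455,.019,(74,-69)),("tagLb",110,497,.019,(-74,-83)),("tagRb",705,497,.019,(74,-83))]:
    p=atz(s,*c(x,y),z); W[n]=(p,loc); print(n,np.round(p,4))
P=np.array([w[0][:2] for w in W.values()]); Q=np.array([w[1] for w in W.values()])/1e3
cp,cq=P.mean(0),Q.mean(0); H=(Q-cq).T@(P-cp); a=np.arctan2(H[0,1]-H[1,0],H[0,0]+H[1,1]); R=np.array([[np.cos(a),-np.sin(a)],[np.sin(a),np.cos(a)]])
t=cp-R@cq; print('angle',a,'origin',t); print(np.round(((P-t)@R-Q)*1e3,1).tolist())
for k,x in zip(("blue","orange","red","green"),(-.06,-.02,.02,.06)): print(k,'seat',np.round(t+R@[x,0],4),'grasp',np.round(t+R@[x,-.011],4))
# tool frame position of syringe in hand: flange & ends at held height
for u,v in((320.5,105),(321,207),(320,402)): print(np.round(world(s,u,v),4),s['z_map'][v,int(u)])
E
```

```text
rearapexL [ 0.4281 -0.3603  0.053 ]
rearapexR [ 0.5056 -0.382   0.053 ]
frontapexR [ 0.4909 -0.4381  0.053 ]
rfloorL [ 0.41  -0.353  0.034]
rfloorR [ 0.5255 -0.3852  0.034 ]
ffloorL [ 0.3933 -0.4091  0.034 ]
ffloorR [ 0.5098 -0.4417  0.034 ]
tagL [ 0.3737 -0.4322  0.019 ]
tagR [ 0.5148 -0.4716  0.019 ]
tagLb [ 0.3701 -0.4429  0.019 ]
tagRb [ 0.5119 -0.4825  0.019 ]
angle -0.2728451976849117 origin [ 0.4629835  -0.38538593]
[[-0.3, -0.3], [0.2, -0.2], [1.1, 0.8], [0.3, -1.5], [0.2, -1.5], [-0.7, -1.1], [0.3, -1.1], [0.6, -0.1], [-0.9, -0.1], [0.1, 2.6], [-0.8, 2.6]]
blue seat [ 0.4052 -0.3692] grasp [ 0.4022 -0.3798]
orange seat [ 0.4437 -0.38  ] grasp [ 0.4408 -0.3906]
red seat [ 0.4822 -0.3908] grasp [ 0.4793 -0.4014]
green seat [ 0.5208 -0.4016] grasp [ 0.5178 -0.4121]
[ 0.4886 -0.2872  0.2425] 0.115041755
[ 0.4804 -0.317   0.2438] 0.12191937
[ 0.4596 -0.3902  0.2399] 0.14554815
```

jog_arm(series=[[[0, 0, 0], [-2, 1.1, 2], -1], [[0, 0, 0], [-3.8, 2.1, 5], -1], [[0, 0, 0], [-3.8, 2.1, 8.5], -1], [[0, 0, 0], [-3.8, 2.1, 12], -1], [[0, 0, 0], [-3.8, 2.1, 14.5], -1], [[0, 0, 0], [-3.8, 2.1, 16.5], -1], [[0, 0, 0], [-3.8, 2.1, 18], -1], [[0, 0, 0], [-3.8, 2.1, 19], -1], [[0, 0, 0], [-3.8, 2.1, 19.6], -1], [[0, 0, 0], [-3.8, 2.1, 19.7], -1], [[0, 0, 0], [-3.8, 2.1, 19.7], -1], [[0, 0, 0], [-3.8, 2.1, 19.7], -1]])

```text
t: 5.17
tool_pos: [0.4801, -0.4007, 0.0243]
tcp_rot: [0.796, 0.606, 0.0, 0.001]
ft_force: [0.1, 0.1, 0.3]
gripper_width: 0.0089
gripper_force: 39.2
```

jog_arm(series=[[[0, 0, 0], [0, 0, 0.1], -0.7], [[0, 0, 0], [0, 0, 0.1], -0.4], [[0, 0, 0], [0, 0, 0.1], -0.4], [[0, 0, 0], [0, 0, 0.1], -0.4], [[0, 0, 0], [0, 0, -1], -0.4], [[0, 0, 0], [0, 0, -3], -0.4], [[0, 0, 0], [0, 0, -6], -0.4], [[0, 0, 0], [0, 0, -10], -0.4], [[0, 0, 0], [2, 0, -14], -0.4], [[0, 0, 0], [4, 0, -18], -0.4], [[0, 0, 0], [4, 0, -18], -0.4], [[0, 0, 0], [4, 0, -18], -0.4]])

```text
t: 6.17
tool_pos: [0.4918, -0.3624, 0.2083]
tcp_rot: [0.795, 0.606, 0.001, 0.004]
ft_force: [-0.2, 0.4, -0.4]
gripper_width: 0.0254
gripper_force: 0.0
```

```bash
python3 - <<'E'
from h import *
s=grab("wrist","wrist3"); st=arm.read_state(); print({k:st[k] for k in('t','tool_pos','tcp_rot','gripper_width')})
b=grab("side","side3")['pixels'][260:360,255:405]
cv2.imwrite('pics/c3.png',np.hstack([cv2.resize(b,(400,267)),cv2.resize(s['pixels'][180:330,210:435],(400,267))]))
E
```

```text
{'t': 6.2167, 'tool_pos': array([ 0.49078685, -0.36227748,  0.20551103]), 'tcp_rot': array([7.95567013e-01, 6.05862103e-01, 2.87679444e-04, 2.03908316e-03]), 'gripper_width': 0.025629633158421868}
```

View pics/c3.png

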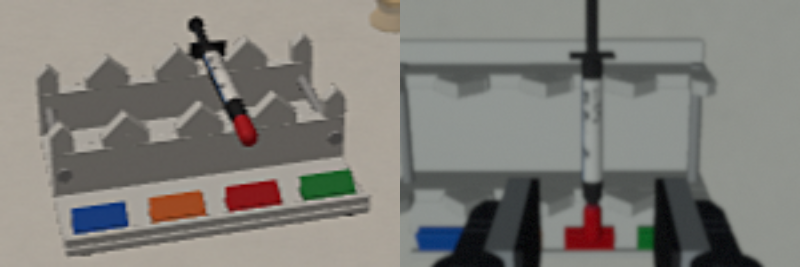

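Red is seated in the notches behind the red tag: cap at (245,130) in the left crop, and in line with the tag at (590,215) in the right crop. Next is orange.

jog_arm(series=[[[0, 0, 0.05], [4, -0.6, 0], -0.4], [[0, 0, 0.1], [8, -1.2, 0], -0.4], [[0, 0, 0.15], [12, -1.8, 0], -0.4], [[0, 0, 0.2], [16, -2.5, 0], -0.4], [[0, 0, 0.25], [20, -3.1, 0], -0.4], [[0, 0, 0.266], [23, -3.6, 2], -0.4], [[0, 0, 0.266], [25, -3.8, 5], -0.4], [[0, 0, 0.266], [25, -3.8, 8], -0.4], [[0, 0, 0.266], [25, -3.8, 11], -0.4], [[0, 0, 0.266], [25, -3.8, 13], -0.4], [[0, 0, 0.266], [25, -3.8, 15], -0.4], [[0, 0, 0.266], [25, -3.8, 17], -0.4], [[0, 0, 0.266], [25, -3.8, 18.2], -0.4], [[0, 0, 0.266], [25, -3.8, 18.2], -0.4], [[0, 0, 0.266], [25, -3.8, 18.2], -0.4], [[0, 0, 0.266], [25, -3.8, 18.2], -0.9], [[0, 0, 0.266], [25, -3.8, 18.2], -1], [[0, 0, 0.266], [25, -3.8, 18.2], -1], [[0, 0, 0.266], [25, -3.8, 18.2], -1], [[0, 0, 0.266], [25, -3.8, 18.2], -1]])

```text
t: 7.93
tool_pos: [0.5205, -0.1111, 0.022]
tcp_rot: [0.869, 0.495, 0.0, 0.0]
ft_force: [0.2, -0.3, -0.5]
gripper_width: 0.0087
gripper_force: 38.9
```

jog_arm(series=[[[0, 0, 0], [0, 0, -1], -1], [[0, 0, 0], [0, 0, -3], -1], [[0, 0, 0], [0, 0, -6], -1], [[0, 0, 0], [0, 0, -9.5], -1], [[0, 0, 0], [-3, 0.8, -12], -1], [[0, 0, -0.05], [-6.8, 1.8, -12], -1], [[0, 0, -0.1], [-10.6, 2.8, -12], -1], [[0, 0, -0.15], [-14.4, 3.8, -12], -1], [[0, 0, -0.2], [-18.2, 4.9, -12], -1], [[0, 0, -0.25], [-22, 5.9, -12], -1], [[0, 0, -0.263], [-25.5, 6.8, -12], -1], [[0, 0, -0.263], [-28, 7.5, -12], -1], [[0, 0, -0.263], [-28, 7.5, -9.5], -1], [[0, 0, -0.263], [-28, 7.5, -6.5], -1], [[0, 0, -0.263], [-28, 7.5, -4], -1], [[0, 0, -0.263], [-28, 7.5, -2], -1], [[0, 0, -0.263], [-28, 7.5, -0.8], -1], [[0, 0, -0.263], [-28, 7.5, -0.1], -1], [[0, 0, -0.263], [-28, 7.5, -0.1], -1], [[0, 0, -0.263], [-28, 7.5, -0.1], -1]])

```text
t: 9.6
tool_pos: [0.4418, -0.3902, 0.0231]
tcp_rot: [0.797, 0.604, 0.0, 0.0]
ft_force: [0.3, 0.3, -0.3]
gripper_width: 0.0089
gripper_force: 39.4
```

jog_arm(series=[[[0, 0, 0], [0, 0, 0], -0.7], [[0, 0, 0], [0, 0, 0], -0.4], [[0, 0, 0], [0, 0, 0], -0.4], [[0, 0, 0], [0, 0, 0], -0.4], [[0, 0, 0], [0, 0, -1], -0.4], [[0, 0, 0], [0, 0, -3], -0.4], [[0, 0, 0], [0, 0, -6.5], -0.4], [[0, 0, 0], [0, 0, -10], -0.4], [[0, 0, 0], [2, -0.3, -13], -0.4], [[0, 0, 0.05], [6, -0.8, -13], -0.4], [[0, 0, 0.1], [10, -1.3, -13], -0.4], [[0, 0, 0.15], [14, -1.8, -13], -0.4], [[0, 0, 0.2], [18, -2.3, -13], -0.4], [[0, 0, 0.25], [22, -2.8, -13], -0.4], [[0, 0, 0.263], [26, -3.3, -13], -0.4], [[0, 0, 0.263], [29, -3.7, -11], -0.4], [[0, 0, 0.263], [30, -3.8, -8], -0.4], [[0, 0, 0.263], [30, -3.8, -6], -0.4], [[0, 0, 0.263], [30, -3.8, -6], -0.4]])

```text
t: 11.18
tool_pos: [0.4831, -0.0886, 0.0795]
tcp_rot: [0.869, 0.496, -0.002, -0.002]
ft_force: [-0.8, 0.6, -0.1]
gripper_width: 0.0259
gripper_force: 0.0
```

jog_arm(series=[[[0, 0, 0], [0, 0, 2], -0.4], [[0, 0, 0], [0, 0, 4], -0.4], [[0, 0, 0], [0, 0, 5.5], -0.4], [[0, 0, 0], [0, 0, 6.1], -0.4], [[0, 0, 0], [0, 0, 6.1], -0.4], [[0, 0, 0], [0, 0, 6.1], -0.4], [[0, 0, 0], [0, 0, 6.1], -0.9], [[0, 0, 0], [0, 0, 6.1], -1], [[0, 0, 0], [0, 0, 6.1], -1], [[0, 0, 0], [0, 0, 6.1], -1], [[0, 0, 0], [0, 0, 6.1], -1]])

```text
t: 12.1
tool_pos: [0.487, -0.0917, 0.0244]
tcp_rot: [0.869, 0.494, 0.001, 0.001]
ft_force: [-3.1, 1.7, 12.8]
gripper_width: 0.0087
gripper_force: 40.0
```

jog_arm(series=[[[0, 0, 0], [0, 0, -1], -1], [[0, 0, 0], [0, 0, -3], -1], [[0, 0, 0], [0, 0, -6], -1], [[0, 0, 0], [0, 0, -9.5], -1], [[0, 0, 0], [-3, 0.8, -12], -1], [[0, 0, -0.05], [-6.8, 1.8, -12], -1], [[0, 0, -0.1], [-10.6, 2.8, -12], -1], [[0, 0, -0.15], [-14.4, 3.8, -12], -1], [[0, 0, -0.2], [-18.2, 4.9, -12], -1], [[0, 0, -0.25], [-22, 5.9, -12], -1], [[0, 0, -0.263], [-25.8, 6.8, -12], -1], [[0, 0, -0.263], [-29, 7.6, -12], -1], [[0, 0, -0.263], [-29, 7.6, -9.5], -1], [[0, 0, -0.263], [-29, 7.6, -6.5], -1], [[0, 0, -0.263], [-29, 7.6, -4], -1], [[0, 0, -0.263], [-29, 7.6, -2], -1], [[0, 0, -0.263], [-29, 7.6, -0.8], -1], [[0, 0, -0.263], [-29, 7.6, -0.1], -1], [[0, 0, -0.263], [-29, 7.6, -0.1], -1], [[0, 0, -0.263], [-29, 7.6, -0.1], -1]])

```text
t: 13.77
tool_pos: [0.4031, -0.3796, 0.0246]
tcp_rot: [0.797, 0.604, 0.0, 0.001]
ft_force: [-0.8, 1.6, 3.6]
gripper_width: 0.0091
gripper_force: 39.8
```

jog_arm(series=[[[0, 0, 0], [0, 0, 0], -0.7], [[0, 0, 0], [0, 0, 0], -0.4], [[0, 0, 0], [0, 0, 0], -0.4], [[0, 0, 0], [0, 0, 0], -0.4], [[0, 0, 0], [0, 0, -1], -0.4], [[0, 0, 0], [0, 0, -3], -0.4], [[0, 0, 0], [0, 0, -6.5], -0.4], [[0, 0, 0], [0, 0, -10], -0.4], [[0, 0, 0], [1, 0.6, -13], -0.4], [[0, 0, 0.05], [4.3, 2.6, -13], -0.4], [[0, 0, 0.1], [7.6, 4.6, -13], -0.4], [[0, 0, 0.15], [10.9, 6.6, -13], -0.4], [[0, 0, 0.2], [14.2, 8.6, -13], -0.4], [[0, 0, 0.25], [17.5, 10.6, -13], -0.4], [[0, 0, 0.263], [20.8, 12.6, -13], -0.4], [[0, 0, 0.263], [24, 14.6, -13], -0.4], [[0, 0, 0.263], [25.8, 15.7, -13], -0.4], [[0, 0, 0.263], [25.8, 15.7, -13], -0.4], [[0, 0, 0.263], [25.8, 15.7, -13], -0.4]])

```text
t: 15.35
tool_pos: [0.6238, -0.1717, 0.1524]
tcp_rot: [0.869, 0.496, -0.001, -0.0]
ft_force: [-0.8, -0.4, -0.2]
gripper_width: 0.0257
gripper_force: 0.0
```

```bash
python3 - <<'E'
from h import *
s=grab("wrist","wrist4"); st=arm.read_state(); print({k:st[k] for k in('t','tool_pos','tcp_rot','gripper_width')})
b=grab("side","side4")['pixels'][260:360,255:405]
cv2.imwrite('pics/c4.png',np.hstack([cv2.resize(b,(300,200)),np.zeros((200,340,3),np.uint8)])) 
cv2.imwrite('pics/c4.png',np.vstack([cv2.imread('pics/c4.png')[:120+80],s['pixels'][:400]]))
E
```

```text
{'t': 15.4, 'tool_pos': array([ 0.62319146, -0.17264107,  0.15240324]), 'tcp_rot': array([ 8.68919981e-01,  4.94952129e-01, -6.15813342e-04, -2.79424586e-04]), 'gripper_width': 0.025511954960177448}
```

View pics/c4.png

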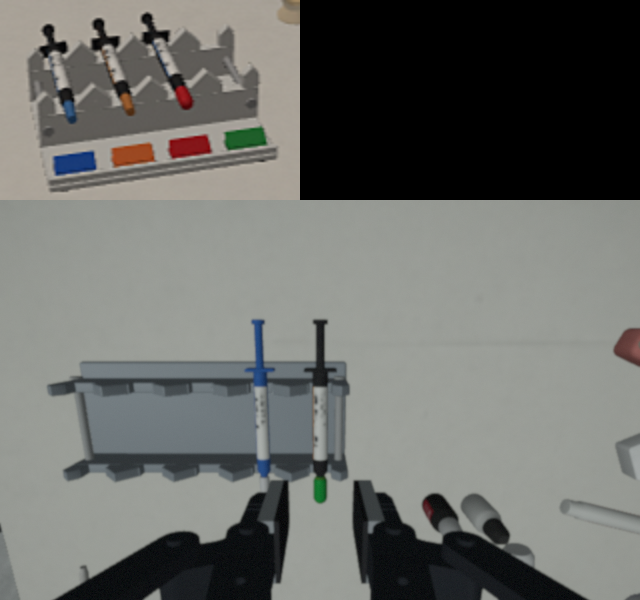

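The side crop shows blue, orange and red seated behind their own tags. In the wrist view, green is centred under the fingers at (320,430) and etch is undisturbed at (262,430). There's an end rod near (340,415), next to green, and the finger may meet it. I'll measure its position and height.

```bash
python3 - <<'E'
from h import *
s=pickle.load(open('wrist4.pkl','rb')); T=np.array([.6229,-.1736]); a=-.536
R=np.array([[np.sin(-a),np.cos(-a)],[np.cos(a),np.sin(a)]]) # rows: tool x, tool y
for v in (215,230):
  for u in (309,311,316,321,326,330,334,336,338,340,342,344,346):
    p=world(s,u,v); print(v,u,np.round(R@(p[:2]-T)*1e3,1),round(p[2],4))
w=pickle.load(open('wrist2.pkl','rb'))
R2=np.array([[.2694,.963],[.963,-.2694]])
for u in (240,242,244,246,398,400,402,404,406): 
  p=world(w,u,245); print(u,np.round(R2@(p[:2]-[.463,-.3854])*1e3,1),round(p[2],4))
E
```

```text
215 309 [ 6.2 -8.9] 0.0097
215 311 [ 6.2 -7.4] 0.0096
215 316 [13.7 -3.1] 0.044
215 321 [13.9  0.2] 0.0451
215 326 [13.7  3.6] 0.0441
215 330 [6.1 7.2] 0.009
215 334 [ 6.2 10.2] 0.0095
215 336 [ 9.5 11.1] 0.0245
215 338 [10.  12.5] 0.0271
215 340 [ 9.8 14. ] 0.0262
215 342 [ 9.5 15.5] 0.0245
215 344 [ 6. 18.] 0.0085
215 346 [ 4.6 19.9] 0.0021
230 309 [-6. -9.] 0.0083
230 311 [-5.7 -7.4] 0.0094
230 316 [ 3.3 -3.2] 0.0442
230 321 [3.3 0.2] 0.0444
230 326 [3.3 3.6] 0.0444
230 330 [-6.1  7.3] 0.0076
230 334 [-5.4 10.3] 0.0104
230 336 [-1.3 11.2] 0.0262
230 338 [-1.6 12.7] 0.0251
230 340 [-1.6 14.2] 0.0253
230 342 [-1.6 15.6] 0.025
230 344 [-6.1 18.2] 0.0077
230 346 [-7.9 20.3] 0.0005
240 [ -7.1 -75.9] 0.0256
242 [ -7. -74.] 0.0259
244 [ -7.1 -72.2] 0.0256
246 [-11.7 -73.5] 0.0101
398 [-7.4 70.1] 0.0243
400 [-6.6 71.4] 0.0271
402 [-6.7 73.3] 0.0267
404 [-14.3  80.9] 0.0014
406 [-14.5  83.1] 0.0007
```

The rod lies 11–16 mm from green's axis with its top at z ≈ 0.027. I'll grip and release green with the fingertips at z 0.030–0.031, which is still around the barrel.

jog_arm(series=[[[0, 0, 0], [0, 0, 3], -0.4], [[0, 0, 0], [0, 0, 6], -0.4], [[0, 0, 0], [0, 0, 8.5], -0.4], [[0, 0, 0], [0, 0, 10.5], -0.4], [[0, 0, 0], [0, 0, 11.8], -0.4], [[0, 0, 0], [0, 0, 12.2], -0.4], [[0, 0, 0], [0, 0, 12.2], -0.4], [[0, 0, 0], [0, 0, 12.2], -0.4], [[0, 0, 0], [0, 0, 12.2], -0.9], [[0, 0, 0], [0, 0, 12.2], -1], [[0, 0, 0], [0, 0, 12.2], -1], [[0, 0, 0], [0, 0, 12.2], -1], [[0, 0, 0], [0, 0, 12.2], -1]])

```text
t: 16.53
tool_pos: [0.6247, -0.1736, 0.0319]
tcp_rot: [0.869, 0.495, 0.001, 0.001]
ft_force: [-1.6, -1.1, 5.4]
gripper_width: 0.0084
gripper_force: 39.5
```

jog_arm(series=[[[0, 0, 0], [0, 0, -1], -1], [[0, 0, 0], [0, 0, -3], -1], [[0, 0, 0], [0, 0, -6], -1], [[0, 0, 0], [0, 0, -9.5], -1], [[0, 0, 0], [-3, 0.4, -12], -1], [[0, 0, -0.05], [-6.8, 0.8, -12], -1], [[0, 0, -0.1], [-10.6, 1.3, -12], -1], [[0, 0, -0.15], [-14.4, 1.7, -12], -1], [[0, 0, -0.2], [-18.2, 2.2, -12], -1], [[0, 0, -0.25], [-22, 2.7, -12], -1], [[0, 0, -0.263], [-25.9, 3.1, -12], -1], [[0, 0, -0.263], [-25.9, 3.1, -12], -1], [[0, 0, -0.263], [-25.9, 3.1, -9.5], -1], [[0, 0, -0.263], [-25.9, 3.1, -6.5], -1], [[0, 0, -0.263], [-25.9, 3.1, -4], -1], [[0, 0, -0.263], [-25.9, 3.1, -2], -1], [[0, 0, -0.263], [-25.9, 3.1, -0.8], -1], [[0, 0, -0.263], [-25.9, 3.1, -0.1], -1], [[0, 0, -0.263], [-25.9, 3.1, -0.1], -1], [[0, 0, -0.263], [-25.9, 3.1, -0.1], -1]])

```text
t: 18.2
tool_pos: [0.5189, -0.4114, 0.0324]
tcp_rot: [0.797, 0.604, 0.0, 0.001]
ft_force: [0.8, -0.2, -0.8]
gripper_width: 0.0084
gripper_force: 39.4
```

jog_arm(series=[[[0, 0, 0], [0, 0, 0], -0.7], [[0, 0, 0], [0, 0, 0], -0.4], [[0, 0, 0], [0, 0, 0], -0.4], [[0, 0, 0], [0, 0, 0], -0.4], [[0, 0, 0], [0, 0, -1], -0.4], [[0, 0, 0], [0, 0, -3], -0.4], [[0, 0, 0], [0, 0, -6.5], -0.4], [[0, 0, 0], [0, 0, -10], -0.4], [[0, 0, 0], [2, -2, -14], -0.4], [[0, 0, 0], [4, -4, -18], -0.4], [[0, 0, 0], [4, -5, -18], -0.4], [[0, 0, 0], [4, -5, -18], -0.4], [[0, 0, 0], [4, -5, -18], -0.4]])

```text
t: 19.28
tool_pos: [0.4811, -0.3596, 0.2134]
tcp_rot: [0.797, 0.604, 0.0, 0.002]
ft_force: [0.2, 0.2, -0.1]
gripper_width: 0.0254
gripper_force: 0.0
```

```bash
python3 - <<'E'
from h import *
s=grab("wrist","wrist5"); b=grab("side","side5")['pixels']
cv2.imwrite('pics/c5.png',np.vstack([np.hstack([cv2.resize(b[260:360,255:405],(330,220)),cv2.resize(b[190:260,240:370],(310,220))]),s['pixels'][:370]]))
E
```

```text
(no output)
```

View pics/c5.png

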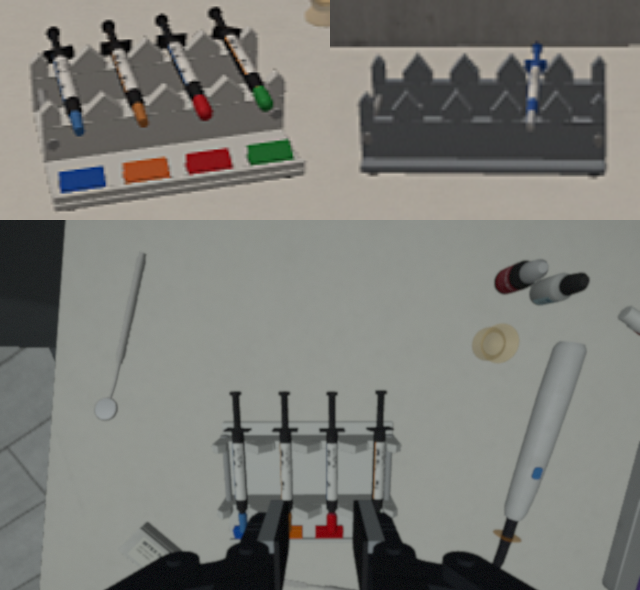

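All four syringes lie in the white rack, aligned at columns 238, 285, 332 and 379 and each behind its own tag. Etch is still in its stock notch. I'll check the numbers, then hand in.

```bash
python3 - <<'E'
from h import *
s=pickle.load(open('wrist5.pkl','rb')); R=np.array([[.963,-.2694],[.2694,.963]]); ok=True
for k,u1,u2,x in(("blue",237,240,-60),("orange",285,286,-20),("red",332,332,20),("green",381,378,60)):
    p=atz(s,u1,172.5,.04); l=R@(p[:2]-[.463,-.3854])*1e3
    z=[np.median([world(s,u2+(u1-u2)*(275-v)/100+du,v)[2] for du in(-1,0,1)]) for v in (222,240,270)]
    print(k,'dx',round(l[0]-x,1),'dy',round(l[1]-63,1),'z',np.round(z,4)); ok&=abs(l[0]-x)<7 and abs(l[1]-63)<9 and max(abs(np.array(z)-.0444))<.004
print(ok)
if ok: print(arm.close_job())
E
```

```text
blue dx 2.6 dy -0.1 z [0.0445 0.0464 0.045 ]
orange dx 2.0 dy -0.2 z [0.0458 0.0455 0.045 ]
red dx 0.7 dy -0.3 z [0.0453 0.045  0.0456]
green dx 1.0 dy -0.3 z [0.0458 0.0458 0.0465]
True
the job is handed in; nothing more can be done
None
```

All four resin syringes are seated in the white rack behind their own colour tags, measured within 3 mm of their places and level. The etching gel syringe is still in its stock notch, and the job was handed in at about 19 s; no verdict was returned.

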